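Height gate check of a flanged casting

TASK

First take the small brown carton out of the way beyond the height gate and stand it upright on the timber block. Then slide the grey flanged casting along the bench, flat and without lifting it, under the gate's bar from the side where it stands, until the whole casting lies just beyond the bar on the other side, still lined up with the gate. Leave the spray can, the white pot and the taller brown carton as they stand.

Things in the scene. Friction and masses are not known exactly. Their poses are not given: they have to be found in the camera images.
- gate: fixed height gate: steel bar with red bands (152 mm along its x, 16 mm along y, underside 56 mm, top 68 mm, screw heads 72 mm above the bench) on two yellow posts (14 x 18 mm, clear gap 124 mm, feet 50 mm along y). Origin on the bench under the bar's middle; z up, y along the passage: the casting starts on the +y side and has to end on the -y side.
- casting: grey casting, 150 mm long (its y), 50 mm high, 0.5 to 0.85 kg: two end flanges 90 mm wide (its x), 18 mm thick, 50 mm high, joined by a neck 40 mm wide (3 to 43 mm above the bench), open at both sides for 114 mm, with a round port 30 mm across, 50 mm high, on its middle. Origin: centre of its underside, z up. Its y starts within 20 degrees of the gate's y.
- carton_mid (a point): centre of the small brown carton (51 mm along its x, 66 mm along its y, 46 mm high, 0.12 kg), which stands in the passage on the gate's -y side. z up.
- timber_top (a point): centre of the top face of the loose timber block, which lies flat: 60 mm (this point's x) x 110 mm (its y), 36 mm high; z up
- spray_can: bystander: white spray can with a black cap, 55 mm across, 198 mm high; origin at the centre of its underside
- pot: bystander: white plastic pot with lid, 73 mm across, 69 mm high; origin at the centre of its underside
- tall_carton: bystander: brown carton, 56 x 70 mm, 66 mm high; origin at the centre of its underside

How it is judged:
By the outcome, as a careful person would: the job done as asked, in the order asked, and still so for the second after the job is handed in, with the robot touching nothing.
It also fails if it takes over 67 s, if anything falls off the work surface, if the arm or the gripper's body presses on something with over 40 N, if the wrist force passes 120 N, or if a joint passes its speed limit or range.

ROBOT

A 6-joint arm with a two-finger parallel gripper is mounted at the origin on a cart in front of the work surface, level with it; the furniture and walls round the work are solid. World frame = base frame: x ahead of the robot, y to its left, z up, the work surface at z = 0. Lengths are in m, angles in degrees, forces in N, time in s.
With the tool pointing down it reaches from about 0.35 to 0.875 m from the base axis. Payload 4.2 kg.
Tool frame: the origin (TCP) lies on the front face of the gripper's body, between the roots of the fingers; the fingertips stand finger_overhang ahead of it and the grasp point (between the pads) lies 51 mm ahead of it (finger_overhang is the distance from the TCP to the fingertips, in m); z points along the fingers, y is the line along which they close (so a half turn about z gives the same grasp; the last joint's range is limited). The gripper opens to 87 mm and grips with 3 to 60 N. Pads are 19 mm wide; open, the fingers measure 117 mm over their backs; the gripper's body (75 mm by 190 mm) begins 51 mm behind the grasp point.
Start: joints at [89.015, 22.042, 0.453, 0, -68.411, -14.817], TCP at [0.17, 0.601, 0.292] pointing down, gripper open.
Joint ranges: [-179.83, 179.83], [-69.29, 118.12], [-61.27, 80.66], [-181.25, 117.63], [-171.15, -9.14], [-177.46, 177.46]. Speed limits (degrees/s): [159.86, 159.86, 180, 180, 180, 180].

INTERFACE

Orientations are given as a 3x3 rotation matrix whose columns are the frame's x, y, z axes.
In Python, from station import sense, capture, camera_model, finish_job, finger_overhang gives the robot as it stands. The module is installed in compiled form; this text tells all that it offers.
- The arm moves only by the tool jog_arm, never from a script. Its argument "rows" is a list that holds one entry, the list of rows, each a list of 4 numbers: the shift along the tool's x, y, z in m, then the turn about the tool's z in rad. A call has 1 to 20 rows; each row shifts and turns the commanded pose from where the row before left it, along the tool's axes as they then stand; what a row does not reach is not made up. A row lasts 1/8 s, in which the tool goes at most 62.5 mm and 10.7 degrees, less where a joint would pass 70% of its speed; a pose out of reach is approached as far as the arm can. A call is refused whole if a number of a shift passes 0.0625 or a number of a turn 0.188, either way. A call with a gripper value outside its range is refused whole. "claw" is the opening, from 0 (shut) to 1 (fully open), set as the call begins (left out, the last holds). The fingers move at their own pace and stop on an object; the grip force is fixed at half the most. Time passes only in rows, so rows that do not move let the fingers close. It gives the time, the measured TCP pose, the force, the opening and the grip force at its end, in the units of the state.
- sense(): the state, without advancing time (a new reading comes with each control period).
- capture(name): name is "side" or "top" or "wrist"; returns the picture (420x560x3 uint8, red, green, blue); there is no depth.
- camera_model(name): a dict with "fovy" (degrees; the focal length in pixels is half the picture's height over the tangent of half this angle, whatever the lens; pixels are square), "cx", "cy" (the principal point, pixels), "k1" (the pictures are not rectified: a ray, as slopes to the right and down, at radius r is drawn at 1 + k1 r^2 times it, then the intrinsics apply), "eye" and "rotation" of the camera in the world. Camera axes: x right, y down, z forward; pixel columns grow to the right and rows downward; lengths in m; the calibration is good to about 2 mm. A picture is of the moment at which its call begins: read the wrist's pose just before it. camera_model takes no time and is no camera call; for the wrist camera it gives the pose at the moment of the call.
- finish_job(): hands the job in; it is judged then, once.
The state is a dict: "time_s": time; "joints": joint angles; "joint_velocities": joint speeds; "effort": joint torques, N m; "tcp_pos": TCP position; "ee_rot": TCP orientation; "wrist_force": force on the tool from outside, world axes, zero at the start; "moment": the same for the moment, N m; "gripper_width": opening from 0.0 (shut) to 1.0 (fully open); "gripper_force": force on a finger pad.
Only numpy, scipy, OpenCV 4.12 (cv2) and the standard library are available. Lean on these libraries where they do the work, as an engineer would, in place of code of your own. Each camera call takes 0.05 s, during which the arm holds its last target. There are 200 camera calls.

## Working session

There is one attempt and no reset: what is moved stays moved. The work goes in short steps, Python scripts to look and compute and a tool call to move; the robot and the scene stay as the last step left them, time stands still between calls to the robot, and variables do not carry over. Pictures are saved under pics/ and viewed, at most 10 in all, crops included, and the job is handed in when it is done.

Besides the shell and the picture viewer there is one more tool, called after "Call:" by a JSON object that holds its "fn" and its "kwargs". jog_arm: Moves the arm, as the interface text tells. Its arguments: {"type":"object","properties":{"rows":{"type":"array"},"claw":{"type":"number"}},"required":["rows"]}

```bash
mkdir -p pics
cat > h.py <<'E'
import numpy as np, cv2
from station import *
def snap(n,f):
    m=camera_model(n); im=capture(n); cv2.imwrite(f'pics/{f}.png',im[:,:,::-1]); return im,m
def ray(m,u,v):
    f=210/np.tan(np.radians(m['fovy'])/2)
    K=np.array([[f,0,m['cx']],[0,f,m['cy']],[0,0,1.]])
    p=cv2.undistortPoints(np.array([[[u,v]]],float),K,np.array([m['k1'],0,0,0,0.]))[0,0]
    # refine against exact forward model
    return np.asarray(m['rotation'])@np.array([p[0],p[1],1])
def at(m,u,v,z):
    d=ray(m,u,v); e=np.asarray(m['eye']); return e+d*(z-e[2])/d[2]
def proj(m,P):
    P=np.atleast_2d(P); c=(P-np.asarray(m['eye']))@np.asarray(m['rotation'])
    s=c[:,:2]/c[:,2:]; r2=(s**2).sum(1,keepdims=True); s=s*(1+m['k1']*r2)
    f=210/np.tan(np.radians(m['fovy'])/2); return s*f+[m['cx'],m['cy']]
E
python3 - <<'E'
from h import *
import pickle
d={}
for n in ['top','side','wrist']:
    im,m=snap(n,n+'0'); d[n]=m; print(n,m)
pickle.dump(d,open('m0.pkl','wb'))
a=cv2.imread('pics/top0.png');
cv2.imwrite('pics/top0b.png',cv2.resize(a,(800,600),interpolation=cv2.INTER_CUBIC))
s=sense();print(finger_overhang,s['time_s'],s['ee_rot'],s['tcp_pos'],s['gripper_width'])
E
```

```text
top {'fovy': 53.6408791710613, 'cx': 278.94150661020143, 'cy': 199.47106965144113, 'k1': -0.07151660701708935, 'eye': array([0.43031468, 0.12705374, 1.01772036]), 'rotation': array([[ 0.01876858, -0.98625402,  0.16416681],
       [-0.99970822, -0.02100891, -0.01192094],
       [ 0.01520604, -0.16389517, -0.98636056]])}
side {'fovy': 43.421049788743105, 'cx': 271.1732307134035, 'cy': 210.82972818288144, 'k1': -0.08957036700773152, 'eye': array([0.64991256, 1.02492464, 0.8198788 ]), 'rotation': array([[-0.99726137,  0.05014733, -0.05435999],
       [ 0.07384943,  0.63542028, -0.76862691],
       [-0.00400315, -0.77053638, -0.63738345]])}
wrist {'fovy': 69.93220496439922, 'cx': 280.6428331100532, 'cy': 208.70594552766815, 'k1': 0.017716031992032706, 'eye': array([0.23891031, 0.58016423, 0.38376057]), 'rotation': array([[-0.27291486, -0.92799767, -0.25364897],
       [-0.96203671,  0.26371992,  0.070265  ],
       [ 0.00168653,  0.26319598, -0.96474091]])}
0.0697 0.15 [[ 9.62183517e-01 -2.72401803e-01 -3.71721371e-04]
 [-2.72402043e-01 -9.62182155e-01 -1.62066990e-03]
 [ 8.38097309e-05  1.66063952e-03 -9.99998618e-01]] [0.17007091 0.60106969 0.2914169 ] 0.9982764461204722
```

View pics/top0b.png

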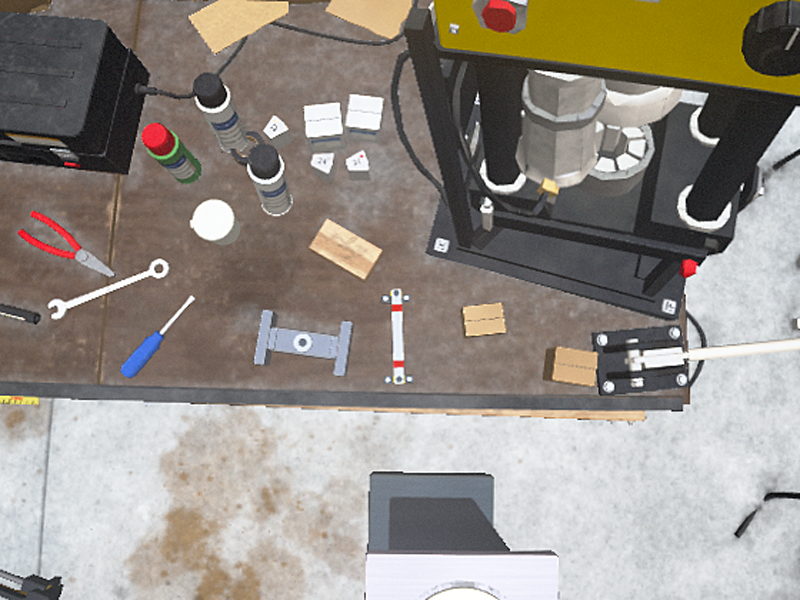

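View pics/side0.png

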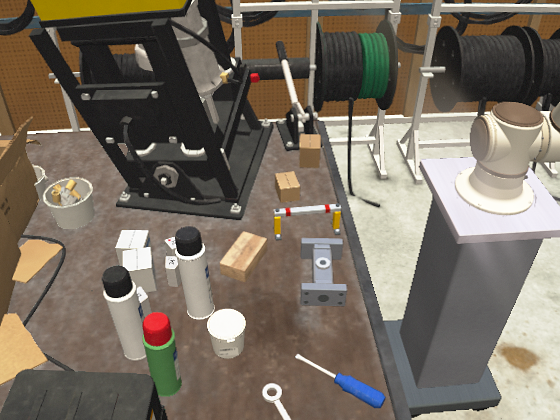

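The top view shows the casting left (px ~302,342), the gate at ~398,337, the small carton ~484,319, the timber ~346,248. The tall carton (~575,366) is beyond the small one and the can and pot are off to the upper left.

Run:
```python
import cv2
a=cv2.imread('pics/top0.png')[140:290,170:430]
cv2.imwrite('pics/c1.png',cv2.resize(a,(780,450),interpolation=cv2.INTER_CUBIC))
```

```text
(no output)
```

View pics/c1.png

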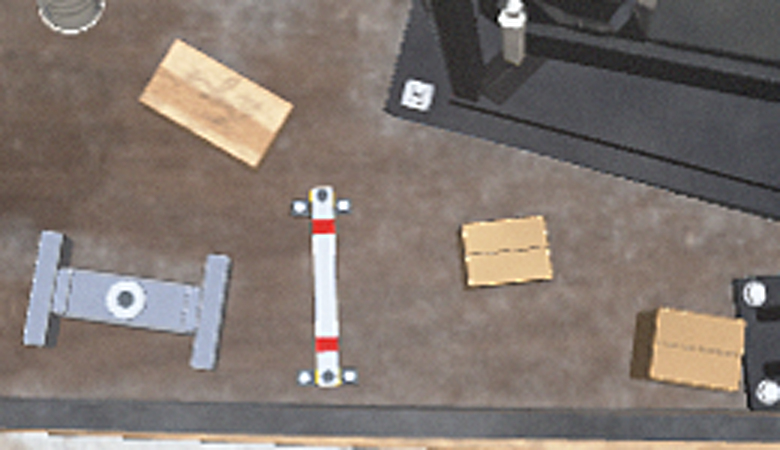

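```bash
cat > meas.py <<'E'
from h import *; import pickle
m=pickle.load(open('m0.pkl','rb'))['top']
q=lambda P,z:np.array([at(m,u/3+170,v/3+140,z) for u,v in P])
np.set_printoptions(precision=4,suppress=True)
T=q([(178,40),(293,101),(257,167),(138,99)],.036)
C=q([(461,224),(545,215),(552,279),(468,287)],.046)
G=q([(322,195),(328,377)],.072)
Ge=q([(321,186),(329,386)],.068)
K=q([(40,231),(64,235),(48,347),(24,343),(205,254),(229,257),(214,369),(190,366)],.05)
p=q([(125,298)],.05)
an=lambda d:np.degrees(np.arctan2(d[1],d[0]))
print('timber',T.mean(0),an(T[0]-T[1]+T[3]-T[2]),np.linalg.norm(T-np.roll(T,1,0),axis=1))
print('carton',C.mean(0),an(C[0]-C[1]+C[3]-C[2]),np.linalg.norm(C-np.roll(C,1,0),axis=1))
print('gate',G.mean(0),Ge.mean(0),an(Ge[0]-Ge[1]),np.linalg.norm(Ge[0]-Ge[1]))
print('cast',K.mean(0),p,an(K[:4].mean(0)-K[4:].mean(0)),np.linalg.norm(K[0]-K[5]),np.linalg.norm(K[1]-K[2]))
E
python3 meas.py
```

```text
timber [0.6547 0.2055 0.036 ] 61.94848769968221 [0.0584 0.1066 0.0612 0.1114]
carton [ 0.5371 -0.0271  0.046 ] 96.86189789676753 [0.0499 0.0672 0.0508 0.0666]
gate [0.5057 0.1155 0.072 ] [0.5061 0.1155 0.068 ] 3.3782052755120806 0.15270564942570347
cast [0.4927 0.2687 0.05  ] [[0.4941 0.27   0.05  ]] 83.56146284604716 0.1495176641645912 0.08751346413199838
```

```bash
cat >> h.py <<'E'
def plan(x,y,z,yaw_y):
    s=sense(); R=np.asarray(s['ee_rot']); d=R.T@(np.array([x,y,z])-s['tcp_pos'])
    cur=np.degrees(np.arctan2(R[1,1],R[0,1])); t=(yaw_y-cur+90)%180-90
    print('yaw_y',cur.round(2),'pos',np.round(s['tcp_pos'],4),'shift',d.round(4),'turn(tool z) rad',round(-np.radians(t),4))
E
python3 - <<'E'
from h import *; import pickle
M=pickle.load(open('m0.pkl','rb')); np.set_printoptions(precision=3,suppress=True)
m=M['top']; D=lambda u,v,z:at(m,u*.7,v*.7,z)
print('can1 cap top',D(263,158,.198),'can2',D(209,87,.198),'pot',D(212,219,.069),'tall',D(575,366,.066))
s=M['side']
print('can bottom front side',at(s,199,308,0),'can2',at(s,133,352,0),'timber side',at(s,244,249,.036), 'gate side', at(s,308,209,.068),'carton side',at(s,288,180,.046))
print('press base corner',D(430,250,.02),D(680,315,.02), 'bolt top', D(487,200,.06))
plan(.537,-.027,.2,6.9)
E
```

```text
can1 cap top [0.75  0.318 0.198] can2 [0.862 0.407 0.198] pot [0.692 0.427 0.069] tall [ 0.463 -0.171  0.066]
can bottom front side [0.747 0.329 0.   ] can2 [0.867 0.427 0.   ] timber side [0.651 0.203 0.036] gate side [0.503 0.118 0.068] carton side [ 0.533 -0.025  0.046]
press base corner [0.659 0.062 0.02 ] [ 0.554 -0.374  0.02 ] bolt top [ 0.738 -0.031  0.06 ]
yaw_y -105.81 pos [0.17  0.601 0.291] shift [0.524 0.504 0.092] turn(tool z) rad 1.1745
```

Call:
{"fn": "jog_arm", "kwargs": {"rows": [[[0.035,0.0336,0.006,0],[0.035,0.0336,0.006,0],[0.035,0.0336,0.006,0],[0.035,0.0336,0.006,0],[0.035,0.0336,0.006,0],[0.035,0.0336,0.006,0],[0.035,0.0336,0.006,0],[0.035,0.0336,0.006,0],[0.035,0.0336,0.006,0],[0.035,0.0336,0.006,0],[0.035,0.0336,0.006,0],[0.035,0.0336,0.006,0],[0.035,0.0336,0.006,0],[0.035,0.0336,0.006,0],[0.035,0.0336,0.006,0]]]}}

```text
time_s: 2.02
tcp_pos: [0.5387, -0.028, 0.2019]
ee_rot: [[0.962, -0.272, -0.0], [-0.272, -0.962, 0.0], [-0.0, 0.0, -1.0]]
wrist_force: [0.9, 0.6, 0.1]
gripper_width: 0.998
gripper_force: 0.0
```

Call:
{"fn": "jog_arm", "kwargs": {"rows": [[[0,0,0,0.147],[0,0,0,0.147],[0,0,0,0.147],[0,0,0,0.147],[0,0,0,0.147],[0,0,0,0.147],[0,0,0,0.147],[0,0,0,0.147],[0,0,0,0],[0,0,0,0]]]}}

```text
time_s: 3.28
tcp_pos: [0.538, -0.0266, 0.2021]
ee_rot: [[0.121, -0.993, -0.0], [-0.993, -0.121, -0.0], [-0.0, 0.0, -1.0]]
wrist_force: [-0.1, 0.4, -1.2]
gripper_width: 1.0
gripper_force: 0.0
```

Run:
```python
from h import *; import pickle
plan(.537,-.027,.081,6.9); print(sense()['joints'])
im,m=snap('wrist','w1'); pickle.dump(m,open('w1.pkl','wb'))
# predicted carton top corners
c=np.array([.537,-.027,.046]);a=np.radians(6.9);ux=np.array([np.cos(a),np.sin(a),0]);uy=np.array([-np.sin(a),np.cos(a),0])
print(proj(m,[c+i*.0255*ux+j*.033*uy for i in(-1,1) for j in(-1,1)]).round(0))
```

```text
yaw_y -173.07 pos [ 0.538  -0.0266  0.2021] shift [0.0003 0.001  0.1211] turn(tool z) rad 0.0006
[ 1.44297642e+01  1.85927022e+01 -1.89663527e+01 -2.98316647e-03
 -5.24539555e+01 -7.49330368e+00]
[[312. 176.]
 [310. 250.]
 [251. 176.]
 [253. 250.]]
```

View pics/w1.png

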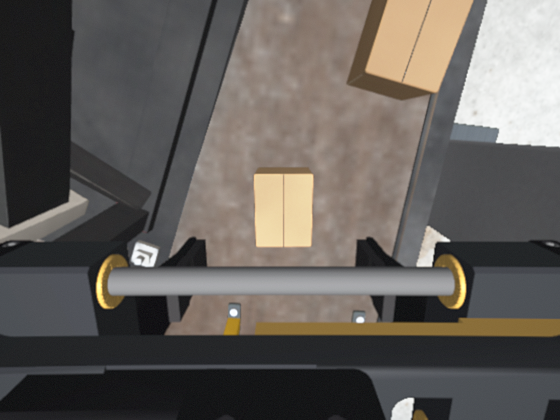

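The carton sits at px 254–313 × 174–247, within 3 px of my prediction. I'm descending to grip it.

Call:
{"fn": "jog_arm", "kwargs": {"rows": [[[0,0.001,0.03,0],[0,0,0.03,0],[0,0,0.03,0],[0,0,0.02,0],[0,0,0.011,0],[0,0,0,0],[0,0,0,0]]]}}

```text
time_s: 4.2
tcp_pos: [0.5377, -0.0265, 0.0821]
ee_rot: [[0.119, -0.993, 0.002], [-0.993, -0.119, 0.0], [-0.0, -0.002, -1.0]]
wrist_force: [0.1, 0.4, 1.2]
gripper_width: 1.003
gripper_force: 0.0
```

Call:
{"fn": "jog_arm", "kwargs": {"rows": [[[0,0,0,0],[0,0,0,0],[0,0,0,0],[0,0,0,0],[0,0,0,0],[0,0,0,0],[0,0,0,0],[0,0,0,0]]], "claw": 0}}

```text
time_s: 5.2
tcp_pos: [0.5369, -0.0267, 0.0813]
ee_rot: [[0.119, -0.993, -0.0], [-0.993, -0.119, -0.0], [0.0, 0.0, -1.0]]
wrist_force: [-0.7, 0.5, 1.4]
gripper_width: 0.574
gripper_force: 30.0
```

Call:
{"fn": "jog_arm", "kwargs": {"rows": [[[0,0,-0.01,0],[0,0,-0.02,0],[0,0,-0.03,0],[0,0,-0.04,0],[0,0,-0.04,0],[0,0,0,0]]]}}

```text
time_s: 5.95
tcp_pos: [0.539, -0.0264, 0.2254]
ee_rot: [[0.119, -0.993, 0.009], [-0.993, -0.119, 0.002], [-0.0, -0.009, -1.0]]
wrist_force: [-0.6, -0.6, -1.7]
gripper_width: 0.569
gripper_force: 30.0
```

```bash
python3 -c "
from h import *
plan(.6545,.2055,.19,-28)"
```

```text
yaw_y -173.15 pos [ 0.539  -0.0264  0.2254] shift [-0.2164 -0.142   0.0368] turn(tool z) rad 0.6082
```

Call:
{"fn": "jog_arm", "kwargs": {"rows": [[[-0.02,-0.003,0,0],[-0.04,-0.005,0,0],[-0.04,-0.005,0,0],[-0.04,-0.005,0,0],[-0.04,-0.005,0,0],[-0.03,-0.003,0,0],[-0.02,-0.002,0,0.05],[0,0,0,0.1],[0,0,0,0.11],[0,0,0,0.11],[0,0,0,0.11],[0,0,0,0.08],[0,0,0,0.05],[-0.0135,-0.0255,0.009,0],[-0.0135,-0.0255,0.009,0],[-0.0135,-0.0255,0.009,0],[-0.0135,-0.0255,0.009,0],[0,0,0,0],[0,0,0,0]]]}}

```text
time_s: 8.32
tcp_pos: [0.6522, 0.2043, 0.1841]
ee_rot: [[-0.472, -0.882, -0.002], [-0.882, 0.472, -0.001], [0.002, 0.002, -1.0]]
wrist_force: [0.7, -0.5, -1.2]
gripper_width: 0.569
gripper_force: 30.0
```

Run:
```python
from h import *; import pickle
plan(.6545,.2055,.1185,-28)
im,m=snap('wrist','w2'); pickle.dump(m,open('w2.pkl','wb'))
c=np.array([.6545,.2055,.036]);a=np.radians(-28);ux=np.array([np.cos(a),np.sin(a),0]);uy=np.array([-np.sin(a),np.cos(a),0])
P=[c+i*.03*ux+j*.055*uy for i,j in((-1,-1),(1,-1),(1,1),(-1,1))]
print(proj(m,P).round(0)); im,mt=snap('top','t2'); print(proj(mt,P).round(0))
s=cv2.imread('pics/w2.png'); t=cv2.imread('pics/t2.png')[130:270,150:340]
cv2.polylines(s,[proj(m,P).astype('int32')],1,(0,255,0),1)
cv2.imwrite('pics/c2.png',np.hstack([cv2.resize(s,(400,300)),cv2.resize(t,(400,300))]))
```

```text
yaw_y 151.85 pos [0.6522 0.2043 0.1841] shift [-0.0023 -0.0016  0.0656] turn(tool z) rad -0.0027
[[317. 154.]
 [241. 154.]
 [245. 280.]
 [313. 279.]]
[[256. 195.]
 [268. 174.]
 [229. 153.]
 [216. 174.]]
```

View pics/c2.png

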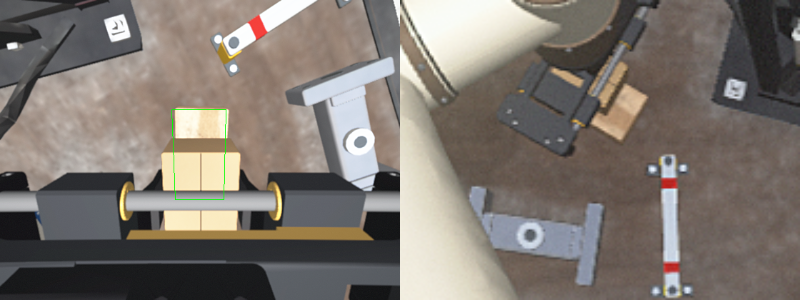

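The wrist view shows the timber right under the predicted outline, and the carton hangs straight. I'm lowering it now.

Call:
{"fn": "jog_arm", "kwargs": {"rows": [[[-0.002,-0.002,0.02,0],[0,0,0.02,0],[0,0,0.015,0],[0,0,0.008,0],[0,0,0.003,0],[0,0,0,0],[0,0,0,0]]]}}

```text
time_s: 9.3
tcp_pos: [0.6561, 0.2056, 0.12]
ee_rot: [[-0.471, -0.882, 0.001], [-0.882, 0.471, 0.001], [-0.001, -0.001, -1.0]]
wrist_force: [-1.0, 0.3, -1.0]
gripper_width: 0.571
gripper_force: 30.0
```

Call:
{"fn": "jog_arm", "kwargs": {"rows": [[[0,0,0.0015,0],[0,0,0.001,0],[0,0,0,0],[0,0,0,0]]]}}

```text
time_s: 9.8
tcp_pos: [0.6558, 0.2054, 0.1173]
ee_rot: [[-0.471, -0.882, 0.001], [-0.882, 0.471, 0.0], [-0.0, -0.0, -1.0]]
wrist_force: [-1.1, -0.2, 2.8]
gripper_width: 0.573
gripper_force: 30.0
```

Call:
{"fn": "jog_arm", "kwargs": {"rows": [[[0,0,0,0],[0,0,0,0],[0,0,0,0],[0,0,0,0],[0,0,0,0],[0,0,-0.01,0],[0,0,-0.02,0],[0,0,-0.03,0],[0,0,-0.04,0],[0,0,-0.02,0],[0,0,0,0]]], "claw": 0.85}}

```text
time_s: 11.18
tcp_pos: [0.6565, 0.2057, 0.2398]
ee_rot: [[-0.471, -0.882, 0.005], [-0.882, 0.471, 0.003], [-0.005, -0.003, -1.0]]
wrist_force: [1.0, -0.6, -0.3]
gripper_width: 0.849
gripper_force: 0.0
```

Run:
```python
from h import *
u=np.array([np.cos(np.radians(83.6)),np.sin(np.radians(83.6))])
g=np.array([.4934,.2694])+.036*u; print(g)
plan(g[0],g[1],.2,-6.4)
```

```text
[0.49741288 0.30517565]
yaw_y 151.88 pos [0.6565 0.2057 0.2398] shift [-0.0126  0.1873  0.0392] turn(tool z) rad -0.3791
```

Call:
{"fn": "jog_arm", "kwargs": {"rows": [[[-0.0025,0.0375,0.008,0],[-0.0025,0.0375,0.008,0],[-0.0025,0.0375,0.008,0],[-0.0025,0.0375,0.008,0],[-0.0025,0.0375,0.008,0],[0,0,0,-0.095],[0,0,0,-0.095],[0,0,0,-0.095],[0,0,0,-0.095],[0,0,0,0],[0,0,0,0]]]}}

```text
time_s: 12.55
tcp_pos: [0.496, 0.3046, 0.1961]
ee_rot: [[-0.112, -0.994, -0.001], [-0.994, 0.112, -0.001], [0.001, 0.001, -1.0]]
wrist_force: [0.3, -0.0, 1.0]
gripper_width: 0.85
gripper_force: 0.0
```

Run:
```python
from h import *; import pickle
plan(.4974,.3052,.082,-6.4)
im,m=snap('wrist','w3'); pickle.dump(m,open('w3.pkl','wb'))
a=np.radians(83.6); uy=np.array([np.cos(a),np.sin(a),0]); ux=np.array([uy[1],-uy[0],0]); c=np.array([.4934,.2694,.05])
print(proj(m,[c,c-.066*uy+.045*ux,c-.066*uy-.045*ux]).round(0))
gy=np.radians(3.4); gx=np.array([np.cos(gy),np.sin(gy),0]); G=np.array([.506,.1155,.068])
print(proj(m,[G+.076*gx,G-.076*gx]).round(0))
s=cv2.imread('pics/w3.png'); t=capture('top')[100:290,200:390,::-1]
cv2.imwrite('pics/c3.png',np.hstack([cv2.resize(s,(500,375)),cv2.resize(t,(300,375))]))
```

```text
yaw_y 173.56 pos [0.496  0.3046 0.1961] shift [-0.0009 -0.0014  0.1141] turn(tool z) rad -0.0007
[[279. 176.]
 [217.  88.]
 [339.  87.]]
[[106. -45.]
 [354. -98.]]
```

View pics/c3.png

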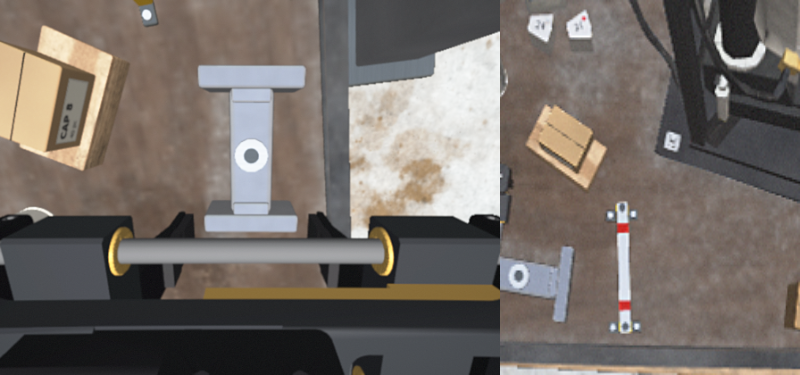

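The carton stands upright on the timber. The port at px (282,174) matches the prediction (279,176), so the casting pose is confirmed. I'm descending on the neck.

Call:
{"fn": "jog_arm", "kwargs": {"rows": [[[-0.001,-0.001,0.03,0],[0,0,0.03,0],[0,0,0.03,0],[0,0,0.016,0],[0,0,0.008,0],[0,0,0,0],[0,0,0,0]]]}}

```text
time_s: 13.52
tcp_pos: [0.4979, 0.3062, 0.0838]
ee_rot: [[-0.111, -0.994, 0.002], [-0.994, 0.111, 0.001], [-0.002, -0.001, -1.0]]
wrist_force: [-0.3, -0.2, -0.1]
gripper_width: 0.852
gripper_force: 0.0
```

Call:
{"fn": "jog_arm", "kwargs": {"rows": [[[0,0,0,0],[0,0,0,0],[0,0,0,0],[0,0,0,0],[0,0,0,0],[0,0,0,0],[0,0,0,0],[0,0,0,0]]], "claw": 0}}

```text
time_s: 14.52
tcp_pos: [0.4969, 0.3056, 0.0828]
ee_rot: [[-0.111, -0.994, -0.001], [-0.994, 0.111, -0.0], [0.0, 0.001, -1.0]]
wrist_force: [-4.4, 1.0, 4.6]
gripper_width: 0.459
gripper_force: 30.0
```

Run:
```python
from h import *
s=sense(); print(s['wrist_force'],s['gripper_width'])
g=np.radians(93.38); gy=np.array([np.cos(g),np.sin(g)]); G=np.array([.506,.1155])
for yg in (.19,.024): 
    t=G+gy*yg; print(yg,t); plan(t[0],t[1],s['tcp_pos'][2],3.38)
```

```text
[-4.44184495  1.01497453  4.61080237] 0.4586568990593565
0.19 [0.494798   0.30516949]
yaw_y 173.62 pos [0.4969 0.3056 0.0828] shift [0.0007 0.002  0.    ] turn(tool z) rad -0.1703
0.024 [0.50458501 0.13945825]
yaw_y 173.62 pos [0.4969 0.3056 0.0828] shift [ 1.643e-01 -2.610e-02  1.000e-04] turn(tool z) rad -0.1703
```

Call:
{"fn": "jog_arm", "kwargs": {"rows": [[[0,0.0005,0,-0.03],[0,0.0005,0,-0.04],[0,0.0005,0,-0.04],[0,0.0005,0,-0.04],[0,0,0,-0.02],[0,0,0,0],[0,0,0,0]]]}}

```text
time_s: 15.4
tcp_pos: [0.4957, 0.3061, 0.0828]
ee_rot: [[0.06, -0.998, 0.001], [-0.998, -0.06, 0.001], [-0.001, -0.001, -1.0]]
wrist_force: [-0.3, 2.4, 0.9]
gripper_width: 0.462
gripper_force: 30.0
```

Run:
```python
from h import *; import pickle
s=sense(); print(s['wrist_force'],s['gripper_width'])
g=np.radians(93.38); gy=np.array([np.cos(g),np.sin(g)]); G=np.array([.506,.1155])
t=G+gy*.024; plan(t[0],t[1],s['tcp_pos'][2],3.38)
im,m=snap('wrist','w4'); pickle.dump(m,open('w4.pkl','wb'))
im,m=snap('top','t4')
a=cv2.imread('pics/w4.png'); t=cv2.imread('pics/t4.png')[180:280,160:360]
cv2.imwrite('pics/c4.png',np.vstack([a[:300],cv2.resize(t,(560,280),interpolation=cv2.INTER_CUBIC)]))
```

```text
[-0.3252463   2.43268717  0.8976237 ] 0.46160243379331306
yaw_y -176.58 pos [0.4957 0.3061 0.0828] shift [ 1.669e-01  1.100e-03 -1.000e-04] turn(tool z) rad 0.0006
```

View pics/c4.png

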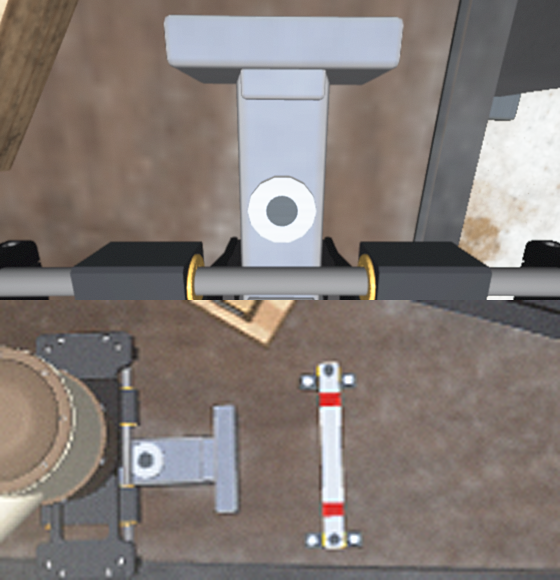

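The wrist view shows the front flange square to the tool, with corners at (165,16) and (403,18), and the port at (282,210).

Run:
```python
from h import *; import pickle
m=pickle.load(open('w4.pkl','rb')); g=np.radians(3.38); X=np.array([np.cos(g),np.sin(g)]);Y=np.array([-X[1],X[0]]);G=np.array([.506,.1155])
for u,v in((165,16),(403,18),(282,210)):
    p=at(m,u,v,.05)[:2]-G; print((p@X).round(4),(p@Y).round(4))
m=camera_model('top')
for u,v in((330,363),(334,548)):
    p=at(m,160+u/2.8,180+(v-300)/2.8,.068)[:2]-G; print('bar',(p@X).round(4),(p@Y).round(4))
```

```text
0.0428 0.079
-0.0441 0.0796
0.0 0.1524
bar 0.0752 -0.002
bar -0.076 0.0008
```

Run:
```python
from h import *
m=camera_model('top')
for f in('top0','t4'):
    a=cv2.imread(f'pics/{f}.png').astype(float); P=[]
    for v in range(205,268):
        r=a[v,265:292,2]-a[v,265:292,2].min()*1.0; r=np.clip(r-70,0,None); P.append(at(m,265+(r*np.arange(27)).sum()/r.sum(),v,.068)[:2])
    P=np.array(P); k=np.polyfit(P[:,0],P[:,1],1); res=P[:,1]-np.polyval(k,P[:,0])
    k=np.polyfit(P[abs(res)<.003][:,0],P[abs(res)<.003][:,1],1)
    print(f,np.degrees(np.arctan(k[0])),np.polyval(k,.506),res.std())
```

```text
top0 2.89630353120052 0.11667780454240297 0.0010672181383659398
t4 2.90224793652651 0.11666182177408085 0.0010688263018558877
```

Call:
{"fn": "jog_arm", "kwargs": {"rows": [[[0.004,0,0,0.007],[0.008,0,0,0],[0.012,0,0,0],[0.012,0,0,0],[0.012,0,0,0],[0.012,0,0,0],[0.012,0,0,0],[0,0,0,0]]]}}

```text
time_s: 16.5
tcp_pos: [0.499, 0.2317, 0.0827]
ee_rot: [[0.052, -0.999, -0.001], [-0.999, -0.052, -0.003], [0.003, 0.002, -1.0]]
wrist_force: [1.1, -4.5, 1.8]
gripper_width: 0.459
gripper_force: 30.0
```

Run:
```python
from h import *
s=sense(); print(s['wrist_force'],s['moment'],s['gripper_width'])
g=np.radians(93.0); gy=np.array([np.cos(g),np.sin(g)]); G=np.array([.506,.116])
t=G+gy*.024; plan(t[0],t[1],.0828,3.0)
```

```text
[ 1.14431957 -4.52982272  1.84085835] [-1.02526003 -0.65890109  0.05645693] 0.4591060188334615
yaw_y -177.04 pos [0.499  0.2317 0.0827] shift [ 0.0919 -0.001   0.0002] turn(tool z) rad -0.0007
```

Call:
{"fn": "jog_arm", "kwargs": {"rows": [[[0.008,-0.001,0,0],[0.012,0,0,0],[0.012,0,0,0],[0.012,0,0,0],[0.012,0,0,0],[0.012,0,0,0],[0.012,0,0,0],[0.008,0,0,0],[0.003,0,0,0],[0,0,0,0],[0,0,0,0]]]}}

```text
time_s: 17.88
tcp_pos: [0.5048, 0.1424, 0.0827]
ee_rot: [[0.052, -0.999, -0.001], [-0.999, -0.052, -0.001], [0.001, 0.001, -1.0]]
wrist_force: [1.7, -2.6, 1.2]
gripper_width: 0.459
gripper_force: 30.0
```

Call:
{"fn": "jog_arm", "kwargs": {"rows": [[[0,0,0,0],[0,0,0,0],[0,0,0,0],[0,0,0,0],[0,0,-0.005,0],[0,0,-0.02,0],[0,0,-0.03,0],[0,0,-0.03,0],[0,0,-0.025,0],[0,0,0,0]]], "claw": 0.75}}

```text
time_s: 19.12
tcp_pos: [0.5058, 0.1436, 0.1951]
ee_rot: [[0.052, -0.999, 0.005], [-0.999, -0.052, 0.003], [-0.002, -0.005, -1.0]]
wrist_force: [-0.0, -0.7, -0.7]
gripper_width: 0.75
gripper_force: 0.0
```

Run:
```python
from h import *
s=sense(); print(s['wrist_force'],s['gripper_width'])
g=np.radians(93.0); gy=np.array([np.cos(g),np.sin(g)]); G=np.array([.506,.116])
d=s['tcp_pos'][:2]-G; print('yg',d@gy)
t=G-gy*.05; plan(t[0],t[1],s['tcp_pos'][2],3.0)
```

```text
[-0.02799483 -0.74323429 -0.73161904] 0.750421218912406
yg 0.027606709104925735
yaw_y -177.0 pos [0.5058 0.1436 0.1951] shift [ 0.0776  0.0012 -0.0002] turn(tool z) rad -0.0001
```

Call:
{"fn": "jog_arm", "kwargs": {"rows": [[[0.02,0,0,0],[0.03,0,0,0],[0.0225,0,0,0],[0,0,0,0],[0,0,0,0]]]}}

```text
time_s: 19.75
tcp_pos: [0.5083, 0.0702, 0.1921]
ee_rot: [[0.051, -0.999, -0.001], [-0.999, -0.051, -0.001], [0.0, 0.001, -1.0]]
wrist_force: [0.6, -0.1, -0.3]
gripper_width: 0.75
gripper_force: 0.0
```

Run:
```python
from h import *; import pickle
s=sense();print(s['tcp_pos'])
im,m=snap('wrist','w5'); pickle.dump(m,open('w5.pkl','wb'))
```

```text
[0.50833911 0.07022683 0.19205143]
```

View pics/w5.png

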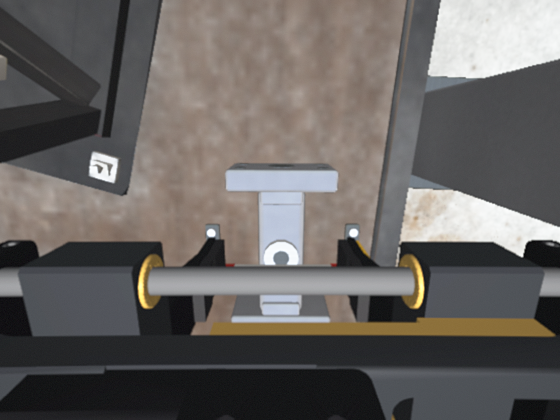

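The wrist view shows the casting centred between the foot screws (211,233) and (352,233), with the port at (281,258) and the flange square. I'm gripping on the far side.

Call:
{"fn": "jog_arm", "kwargs": {"rows": [[[0,0,0.03,0],[0,0,0.03,0],[0,0,0.03,0],[0,0,0.013,0],[0,0,0.006,0],[0,0,0,0],[0,0,0,0]]]}}

```text
time_s: 20.68
tcp_pos: [0.5092, 0.071, 0.0847]
ee_rot: [[0.052, -0.999, 0.002], [-0.999, -0.052, 0.001], [-0.001, -0.002, -1.0]]
wrist_force: [-0.9, -0.1, -0.8]
gripper_width: 0.751
gripper_force: 0.0
```

Call:
{"fn": "jog_arm", "kwargs": {"rows": [[[0,0,0,0],[0,0,0,0],[0,0,0,0],[0,0,0,0],[0,0,0,0],[0,0,0,0],[0,0,0,0]]], "claw": 0}}

```text
time_s: 21.55
tcp_pos: [0.5083, 0.0706, 0.0838]
ee_rot: [[0.052, -0.999, -0.001], [-0.999, -0.052, -0.0], [0.0, 0.001, -1.0]]
wrist_force: [-3.1, -0.1, 5.3]
gripper_width: 0.459
gripper_force: 30.0
```

Run:
```python
from h import *; import pickle
m=pickle.load(open('w5.pkl','rb')); g=np.radians(3.0); X=np.array([np.cos(g),np.sin(g)]);Y=np.array([-X[1],X[0]]);G=np.array([.506,.116])
for u,v in((227,169),(337,169),(281,258)):
    p=at(m,u,v,.05)[:2]-G; print((p@X).round(4),(p@Y).round(4))
for u,v in((211,233),(352,233)):
    p=at(m,u,v,.008)[:2]-G; print('foot',(p@X).round(4),(p@Y).round(4))
s=sense(); print(s['wrist_force'],s['gripper_width'])
d=s['tcp_pos'][:2]-G; print('tcp gate',d@X,d@Y); t=G-.133*Y; plan(t[0],t[1],s['tcp_pos'][2],3.)
```

```text
0.0412 -0.0873
-0.0447 -0.0872
-0.0009 -0.0118
foot 0.0672 -0.0192
foot -0.0702 -0.019
[-3.08260926 -0.13020869  5.34235858] 0.45865150056489157
tcp gate -8.613597244634247e-05 -0.045475644671119406
yaw_y -177.03 pos [0.5083 0.0706 0.0838] shift [ 0.0875 -0.0001  0.    ] turn(tool z) rad -0.0006
```

Call:
{"fn": "jog_arm", "kwargs": {"rows": [[[0.004,0,0,0],[0.008,0,0,0],[0.012,0,0,0],[0.012,0,0,0],[0.012,0,0,0],[0.012,0,0,0],[0.012,0,0,0],[0.008,0,0,0],[0.004,0,0,0],[0.002,0,0,0],[0,0,0,0],[0,0,0,0]]]}}

```text
time_s: 23.05
tcp_pos: [0.5132, -0.0155, 0.0838]
ee_rot: [[0.052, -0.999, 0.0], [-0.999, -0.052, -0.0], [0.0, -0.0, -1.0]]
wrist_force: [1.2, 1.0, 2.8]
gripper_width: 0.455
gripper_force: 30.0
```

Call:
{"fn": "jog_arm", "kwargs": {"rows": [[[0,0,0,0],[0,0,0,0],[0,0,0,0],[0,0,0,0],[0,0,-0.005,0],[0,0,-0.02,0],[0,0,-0.03,0],[0,0,-0.04,0],[0,0,-0.04,0],[0,0,-0.04,0],[0,0,0,0],[0,0,0,0]]], "claw": 0.75}}

```text
time_s: 24.55
tcp_pos: [0.5125, -0.0152, 0.2584]
ee_rot: [[0.052, -0.999, -0.001], [-0.999, -0.052, 0.0], [-0.0, 0.001, -1.0]]
wrist_force: [0.5, 0.4, -0.5]
gripper_width: 0.749
gripper_force: 0.0
```

Run:
```python
from h import *
s=sense();print(s['tcp_pos'],s['wrist_force'])
im,m=snap('side','s6')
w,mw=snap('wrist','w6')
a=cv2.imread('pics/s6.png')[100:310,200:400]
b=cv2.imread('pics/w6.png')
cv2.imwrite('pics/c6.png',np.hstack([cv2.resize(a,(400,420),interpolation=cv2.INTER_CUBIC),cv2.resize(b,(400,420))]))
```

```text
[ 0.51245105 -0.01523237  0.25840879] [ 0.46029474  0.36957409 -0.51535441]
```

View pics/c6.png

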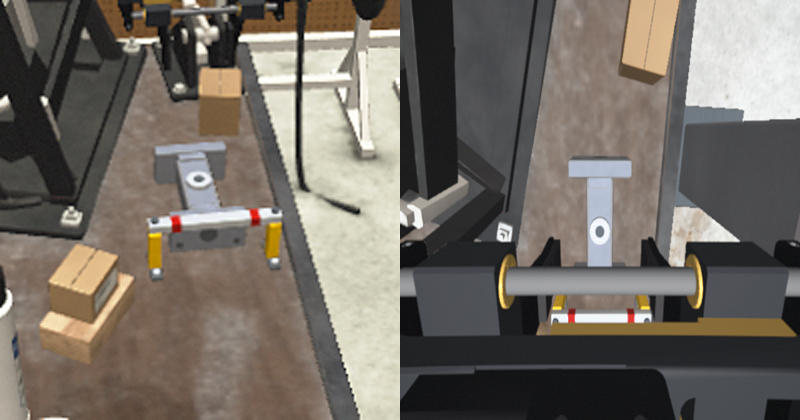

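The casting lies beyond the bar and centred on the gate. The carton stands upright on the timber, and the bystanders in view look untouched.

```bash
python3 -c "
from station import *
print(finish_job())"
```

```text
the job is handed in; nothing more can be done
None
```

The job is handed in after about 25 s of robot time: the small carton stands upright on the timber block, the casting was slid flat under the bar and lies lined up with its near end about 15 mm past it by my estimate, and I moved nothing else.

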